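# Weigh the goldsmith's stock boxes by feel and set the heavy ones to the stop bar

### The job

One or two of the three closed stock boxes are full of brass and heavy (about 0.8 kg), the rest hold wax and are light (about 0.3 kg): going from the robot's left to its right, gently raise the handle end of each box by about a centimetre with its far end resting on the board, feel its weight and lower it gently in the fingers, not dropping it. Slide each heavy box, as soon as you know or afterwards, along the board away from the robot, without lifting it off and without ramming, until its far end stands square and flush against the steel stop bar. Leave the light boxes where they stand, disturb nothing else, and let go of everything.

Things in the scene. Friction and masses are not known exactly. Their poses are not given: they have to be found in the camera images.
- box_left: closed brown box with white lid at the robot's left (largest y), 120 long (own x) x 80 wide (own y) x 50 high; origin at the centre of its underside, own x from the handle end (near the robot) to the far end, z up. Stands loose on the board. Total mass hidden: light 0.26-0.32 kg or heavy 0.75-0.91 kg, contents packed at its middle. Friction on the board may reach its weight
- box_left_handle (a point): centre of its handle: dark wooden sleeve, 14 diameter, 52 long, along own y, spinning freely on a brass bar (so it passes no pitching moment) between two posts; axis 78 above the underside, 28 above the lid, own x = -45. Grip from above, fingers closing along own x. Raising it straight about the far edge takes 0.57 of the weight: 1.4-1.8 N light, 4.1-5.2 N heavy
- box_left_near (a point): middle of the lower edge at the handle end of this box: own (-60, 0, 0)
- box_left_far (a point): middle of the lower edge at the far end of this box: own (60, 0, 0)
- box_middle: closed brown box with white lid at the middle, 120 long (own x) x 80 wide (own y) x 50 high; origin at the centre of its underside, own x from the handle end (near the robot) to the far end, z up. Stands loose on the board. Total mass hidden: light 0.26-0.32 kg or heavy 0.75-0.91 kg, contents packed at its middle. Friction on the board may reach its weight
- box_middle_handle (a point): centre of its handle: dark wooden sleeve, 14 diameter, 52 long, along own y, spinning freely on a brass bar (so it passes no pitching moment) between two posts; axis 78 above the underside, 28 above the lid, own x = -45. Grip from above, fingers closing along own x. Raising it straight about the far edge takes 0.57 of the weight: 1.4-1.8 N light, 4.1-5.2 N heavy
- box_middle_near (a point): middle of the lower edge at the handle end of this box: own (-60, 0, 0)
- box_middle_far (a point): middle of the lower edge at the far end of this box: own (60, 0, 0)
- box_right: closed brown box with white lid at the robot's right (smallest y), 120 long (own x) x 80 wide (own y) x 50 high; origin at the centre of its underside, own x from the handle end (near the robot) to the far end, z up. Stands loose on the board. Total mass hidden: light 0.26-0.32 kg or heavy 0.75-0.91 kg, contents packed at its middle. Friction on the board may reach its weight
- box_right_handle (a point): centre of its handle: dark wooden sleeve, 14 diameter, 52 long, along own y, spinning freely on a brass bar (so it passes no pitching moment) between two posts; axis 78 above the underside, 28 above the lid, own x = -45. Grip from above, fingers closing along own x. Raising it straight about the far edge takes 0.57 of the weight: 1.4-1.8 N light, 4.1-5.2 N heavy
- box_right_near (a point): middle of the lower edge at the handle end of this box: own (-60, 0, 0)
- box_right_far (a point): middle of the lower edge at the far end of this box: own (60, 0, 0)
- stop: steel stop bar fixed to the board, 620 long (own y), 30 thick, 32 high; its smooth face towards the robot and the boxes is the plane own x = 0; origin at the middle of that face's lower edge, own x points away from the robot (into the bar). Two small dark clamping feet lie behind it. It is rigid; it may stand up to 0.08 rad askew
- work_board: thin plywood board, 420 x 720 x 6 thick, fixed flat on the board, on which the boxes, the stop bar, the wax block and the ring stand stand: its top is at z = 0.006 m; origin at the centre of its underside. It does not move
- wax_block: blue wax block 36 x 24 x 20 high, between the lanes of the left and middle boxes; loose bystander, origin at its underside
- ring_stand: small turned brass ring stand, 26 diameter, 45 high, between the lanes of the middle and right boxes; loose bystander, origin at its underside
- bur_block: wooden block 60 x 130 x 24 with rows of steel burs standing up to 56 high, to the left of the boxes; loose bystander, origin at its underside
- glass_jar: green glass jar, 84 diameter, 110 high, to the left of the work board; loose bystander, origin at its underside
- hammer: hammer, 240 long, lying to the right of the boxes; loose bystander, origin at its underside (hammer: along its length)
- dish: terracotta bowl, 100 diameter, 40 high, to the right of the work board; loose bystander, origin at its underside
There are look-alikes about, which are no part of the job. Leave any blue or turquoise look-alike of the box_middle alone.

How it is judged:
On the way, in this order (a step that is already met when the one before it is completed fails the run):
1. the left box's handle end is raised off the board (tilted over 2 degrees, near edge over 4 mm up) while its far end rests on it (angle between box_left's own z axis and vertical above 0.035 rad and height (world z) of box_left_near above 0.01 m and contact force between box_left and work_board above 0.2 N), for 0.2 s.
2. the middle box's handle end is raised off the board (tilted over 2 degrees, near edge over 4 mm up) while its far end rests on it (angle between box_middle's own z axis and vertical above 0.035 rad and height (world z) of box_middle_near above 0.01 m and contact force between box_middle and work_board above 0.2 N), for 0.2 s.
3. the right box's handle end is raised off the board (tilted over 2 degrees, near edge over 4 mm up) while its far end rests on it (angle between box_right's own z axis and vertical above 0.035 rad and height (world z) of box_right_near above 0.01 m and contact force between box_right and work_board above 0.2 N), for 0.2 s.
At the end, for the whole second after the job is handed in: Boxes weighing over 5 N: far end against the stop bar's face (gap under 5 mm at its middle, square within 0.07 rad, within 280 mm of the bar's middle). Lighter boxes: within 30 mm of where they began. All boxes flat on the board (0.03 rad), at rest, released (((contact force between box_left and work_board above 5 N and x of box_left_far in the frame of stop between -0.005 and 0.003 m and y of box_left_far in the frame of stop between -0.28 and 0.28 m and angle between the x axis of box_left and the x axis of stop, either way round below 0.07 rad) or (contact force between box_left and work_board between 1 and 5 N and distance of box_left from where it was at the start of the episode below 0.03 m)) and angle between each of box_left, box_middle, box_right's own z axis and vertical below 0.03 rad and linear speed of each of box_left, box_middle, box_right below 0.02 m/s and ((contact force between box_middle and work_board above 5 N and x of box_middle_far in the frame of stop between -0.005 and 0.003 m and y of box_middle_far in the frame of stop between -0.28 and 0.28 m and angle between the x axis of box_middle and the x axis of stop, either way round below 0.07 rad) or (contact force between box_middle and work_board between 1 and 5 N and distance of box_middle from where it was at the start of the episode below 0.03 m)) and ((contact force between box_right and work_board above 5 N and x of box_right_far in the frame of stop between -0.005 and 0.003 m and y of box_right_far in the frame of stop between -0.28 and 0.28 m and angle between the x axis of box_right and the x axis of stop, either way round below 0.07 rad) or (contact force between box_right and work_board between 1 and 5 N and distance of box_right from where it was at the start of the episode below 0.03 m))); the robot touches nothing.
It fails at once if a box is tilted more than 0.2 rad (11 degrees) (angle between any of box_left, box_middle, box_right's own z axis and vertical above 0.2 rad).
It fails at once if a box is lifted off the board (far end more than 10 mm up) (height (world z) of any of box_left_far, box_middle_far, box_right_far above 0.016 m).
It fails at once if a box is rammed or pressed against the stop bar with more than 25 N (contact force between any of box_left, box_middle, box_right and stop above 25 N).
It fails at once if a box is dropped (out of the fingers while tilted over 0.03 rad), or struck or pressed on the board with more than 60 N ((contact force between box_left and work_board above 60 N or (angle between box_left's own z axis and vertical above 0.03 rad and contact force between the fingers and box_left below 0.05 N)) or (contact force between box_middle and work_board above 60 N or (angle between box_middle's own z axis and vertical above 0.03 rad and contact force between the fingers and box_middle below 0.05 N)) or (contact force between box_right and work_board above 60 N or (angle between box_right's own z axis and vertical above 0.03 rad and contact force between the fingers and box_right below 0.05 N))).
It fails at once if one of the other loose things is moved more than 20 mm (distance of any of wax_block, ring_stand, bur_block, glass_jar, hammer, dish from where it was at the start of the episode above 0.02 m).
It also fails if it takes over 67 s, if anything falls off the work surface, if the arm or the gripper's body presses on something with over 40 N, if the wrist force passes 120 N, or if a joint passes its speed limit or range.

### The arm

A 6-joint arm with a two-finger parallel gripper is mounted at the origin on the work surface. World frame = base frame: x ahead of the robot, y to its left, z up, the work surface at z = 0. Lengths are in m, angles in rad, forces in N, time in s.
With the tool pointing down it reaches from about 0.375 to 0.975 m from the base axis. Payload 3.8 kg.
Tool frame: the origin (TCP) lies on the centre line of the jaws, within the pads' length; the fingertips stand bot.tcp_to_tips ahead of it and the grasp point (between the pads) lies 6 mm ahead of it (bot.tcp_to_tips is the distance from the TCP to the fingertips, in m); z points along the fingers, y is the line along which they close (so a half turn about z gives the same grasp; the last joint's range is limited). The gripper opens to 85 mm and grips with 20 to 120 N. Pads are 22 mm wide; open, the fingers measure 114 mm over their backs; the gripper's body (76 mm by 85 mm) begins 54 mm behind the grasp point. The pads swing forward as they close: fully open they stand 13 mm farther back than shut.
Start: joints at [1.259, 0.264, 1.604, -0, 1.274, -0.037], TCP at [0.183, 0.65, 0.256] pointing down, gripper open.
Joint ranges: [-2.63, 2.63], [-0.94, 2.18], [0.31, 2.57], [-1.31, 4.45], [0, 2.66], [-2.55, 2.55]. Speed limits (rad/s): [2.57, 2.57, 3.14, 3.14, 3.14, 3.14].

### API

Orientations are given as a rotation vector (axis times angle).
In Python, from station import bot, read_camera, camera_model gives the robot as it stands.
- The arm moves only by the tool move_arm, never from a script. Its argument "deltas" is a list of rows, each a list of 3 entries, a list of its own where there are three numbers: the shift along the tool's x, y, z in cm, then the turn about the tool's z in rad, then the finger opening in cm, from 0 to 8.54. A call has 1 to 12 rows; each row shifts and turns the commanded pose from where the row before left it, along the tool's axes as they then stand; what a row does not reach is not made up. A row lasts 1/12 s, in which the tool goes at most 41.7 mm and 7.16 degrees, less where a joint would pass 70% of its speed; a pose out of reach is approached as far as the arm can. A call is refused whole if a number of a shift passes 4.17 or a number of a turn 0.125, either way. A call with a gripper value outside its range is refused whole. The fingers move at their own pace and stop on an object; the grip force is fixed at half the most. Time passes only in rows, so rows that do not move let the fingers close. It gives the time, the measured TCP pose, the force, the opening and the grip force at its end, in the units of the state.
- bot.get_state(): the state, without advancing time (a new reading comes with each control period).
- read_camera(name): name is "side" or "top" or "wrist"; returns the picture (384x512x3 uint8, red, green, blue); there is no depth.
- camera_model(name): a dict with "fx", "fy", "cx", "cy" (pixels), "R" (3x3) and "t" (3): a world point X has camera coordinates R X + t. Camera axes: x right, y down, z forward; pixel columns grow to the right and rows downward; lengths in m; the calibration is good to about 2 mm. The wrist camera is an equidistant fisheye: a pixel r from the principal point sees the ray r / f radians off the axis. A picture is of the moment at which its call begins: read the wrist's pose just before it. camera_model takes no time and is no camera call; for the wrist camera it gives the pose at the moment of the call.
- bot.hand_in(): hands the job in; it is judged then, once.
The state is a dict: "clock": time; "qpos": joint angles; "joint_velocities": joint speeds; "joint_efforts": joint torques, N m; "position": TCP position; "tool_rot": TCP orientation; "force": force on the tool from outside, world axes, zero at the start; "ft_torque": the same for the moment, N m; "grip_width": finger opening in m; "grasp_force": force on a finger pad.
Only numpy, scipy, OpenCV 4.12 (cv2) and the standard library are available. Lean on these libraries where they do the work, as an engineer would, in place of code of your own. Each camera call takes 0.05 s, during which the arm holds its last target. There are 200 camera calls.

## Working session

There is one attempt and no reset: what is moved stays moved. The work goes in short steps, Python scripts to look and compute and a tool call to move; the robot and the scene stay as the last step left them, time stands still between calls to the robot, and variables do not carry over. Pictures are saved under pics/ and viewed, at most 10 in all, crops included, and the job is handed in when it is done.

Besides the shell and the picture viewer there is one more tool, called after "Emit:" by a JSON object that holds its "op" and its "data", one argument or row to a line. move_arm: Moves the arm, as the interface text tells. Its arguments: {"type":"object","properties":{"deltas":{"type":"array","items":{"type":"array"}}},"required":["deltas"]}

```bash
mkdir -p pics; python3 - <<'E'
from station import bot, read_camera, camera_model
import cv2,numpy as np
s=bot.get_state();print(s,bot.tcp_to_tips)
for n in("top","side"):
    im=read_camera(n);cv2.imwrite(f"pics/{n}0.png",im[:,:,::-1]);m=camera_model(n);print(n,m)
E
```

```text
{'clock': 0.0, 'qpos': array([ 1.25909437e+00,  2.64744299e-01,  1.60537307e+00,  1.97059429e-05,
        1.27369826e+00, -3.69025939e-02]), 'joint_velocities': array([-5.45691256e-04,  1.65550104e-03,  1.20085222e-04,  1.03129036e-03,
        4.53274884e-04, -7.70133751e-05]), 'joint_efforts': array([ 1.35926814e-03, -5.15121317e+01, -3.67312539e+01, -5.20009542e-05,
        1.32988935e-02,  3.23374650e-05]), 'position': array([0.18295465, 0.64903261, 0.25496843]), 'tool_rot': array([-0.43025035, -3.11158137,  0.00343335]), 'force': array([ 0.98024336,  0.23411981, -0.35859651]), 'ft_torque': array([-0.02988497, -0.01865304, -0.02048411]), 'grasp_force': 0.0, 'grip_width': 0.08549326952521853} 0.025
top {'fx': 348.08427598685313, 'fy': 348.08427598685313, 'cx': 256.48152436600554, 'cy': 191.41306780484268, 'R': array([[-0.01854749, -0.99934275,  0.03114585],
       [-0.98494552,  0.01290776, -0.17238246],
       [ 0.17186714, -0.03387423, -0.98453757]]), 't': array([-0.0104609 ,  0.51802343,  1.04170322])}
side {'fx': 371.9761170094763, 'fy': 371.9761170094763, 'cx': 258.87236048780983, 'cy': 191.38597260616987, 'R': array([[ 0.86446727, -0.5026075 , -0.00905753],
       [-0.3969781 , -0.67151293, -0.62568264],
       [ 0.30839054,  0.54447781, -0.78002513]]), 't': array([-0.44482584,  0.2360547 ,  1.09304818])}
```

View pics/top0.png

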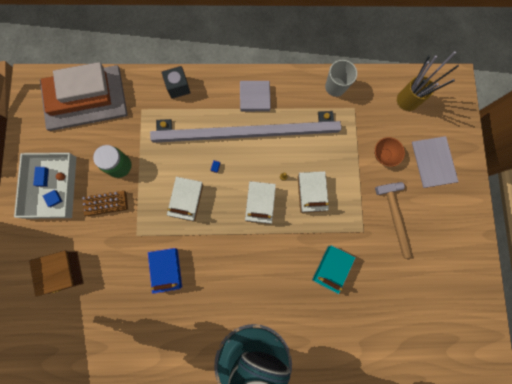

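View pics/side0.png

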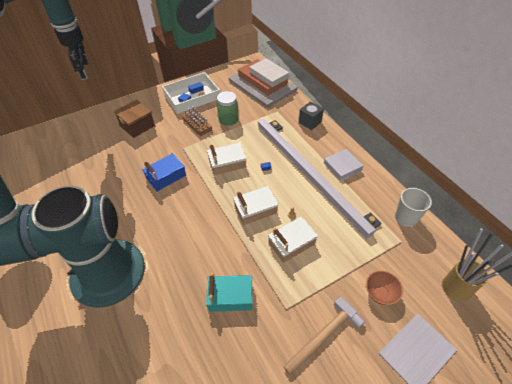

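The top view shows the stop bar at rows 123–140 (columns 150–340). The white-lidded boxes are near (185,198), (261,202) and (313,192), with their dark handles at the near (lower) end. The wax block is at (216,166) and the ring stand at (285,176). In the side view the boxes are at (227,156), (256,204) and (293,238).

```bash
cat > h.py <<'E'
from station import bot, read_camera, camera_model
import cv2,numpy as np
def ray(m,uv):
    uv=np.atleast_2d(uv).astype(float)
    d=np.c_[(uv[:,0]-m['cx'])/m['fx'],(uv[:,1]-m['cy'])/m['fy'],np.ones(len(uv))]
    R=np.array(m['R']);return -R.T@np.array(m['t']),d@R
def plane(m,uv,z):
    c,d=ray(m,uv);return c+d*((z-c[2])/d[:,2])[:,None]
def tri(m1,p1,m2,p2):
    c1,d1=ray(m1,p1);c2,d2=ray(m2,p2)
    A=np.c_[d1[0],-d2[0]];k=np.linalg.lstsq(A,c2-c1,rcond=None)[0]
    a=c1+d1[0]*k[0];b=c2+d2[0]*k[1];return (a+b)/2,np.linalg.norm(a-b)
def blobs(mask,amin):
    n,l,st,ce=cv2.connectedComponentsWithStats(mask.astype(np.uint8))
    return [(l==i,st[i,4],ce[i]) for i in range(1,n) if st[i,4]>=amin]
E
cat > m.py <<'E'
from h import *
import sys
win={'top':[(160,172,212,224),(238,175,284,228),(292,165,335,217)],'side':[(203,138,250,175),(230,182,282,222),(265,215,320,258)]}
M={n:camera_model(n) for n in win};lid={};hd={};big=[]
for n in win:
    im=cv2.imread(f'pics/{n}0.png');hsv=cv2.cvtColor(im,cv2.COLOR_BGR2HSV);lid[n]=[];hd[n]=[]
    for (a,b,c,d) in win[n]:
        h=hsv[b:d,a:c];w=(h[:,:,1]<50)&(h[:,:,2]>150)
        k=max(blobs(w,30),key=lambda q:q[1])[0]
        ct=np.argwhere(k)[:,::-1].astype(np.float32)+[a,b]
        lid[n].append(ct)
        hull=np.zeros(k.shape,np.uint8);cv2.fillConvexPoly(hull,cv2.convexHull((ct-[a,b]).astype(np.int32)),1)
        hull=cv2.dilate(hull,np.ones((7,7)))
        dk=(h[:,:,2]<130)&(h[:,:,1]>90)
        bl=sorted(blobs(dk,8),key=lambda q:-q[1])
        print(n,len(ct),[(q[1],(q[2]+[a,b]).round(1)) for q in bl][:4])
        crop=im[b:d,a:c].copy();big.append(cv2.resize(crop,(260,260),interpolation=cv2.INTER_NEAREST))
for i in range(3):
    for n in win:
        P=plane(M[n],lid[n][i],0.056)[:,:2].astype(np.float32)
        print(i,n,[np.round(v,4) for v in cv2.minAreaRect(P)])
cv2.imwrite('pics/big.png',np.vstack([np.hstack(big[:3]),np.hstack(big[3:])]))
im=cv2.imread('pics/top0.png');hsv=cv2.cvtColor(im,cv2.COLOR_BGR2HSV)[115:148,148:345]
k=max(blobs((hsv[:,:,1]<60),50),key=lambda q:q[1])[0]
# lower (near) edge of the bar
cols=np.arange(k.shape[1]);pts=[(c+148,115+np.flatnonzero(k[:,c]).max()) for c in cols if k[:,c].any()]
tops=[(c+148,115+np.flatnonzero(k[:,c]).min()) for c in cols if k[:,c].any()]
pts=np.array(pts,float);tops=np.array(tops,float)
print('bar ends',pts[0],pts[-1]);
for nm,p,z in (('low edge as z6',pts+[0,.5],.006),('low as z38',pts+[0,.5],.038),('up edge z38',tops-[0,.5],.038)):
    P=plane(M['top'],p[8:-8],z);f=np.polyfit(P[:,1],P[:,0],1);print(nm,f,P[:,1].min(),P[:,1].max())
print('mean widths',np.mean(pts-tops,0), [hsv[:,c,2].tolist() for c in (60,150)])
E
python3 m.py
```

```text
top 818 [(np.int32(515), array([204.3, 206.1])), (np.int32(57), array([180. , 211.4]))]
top 872 [(np.int32(394), array([277.2, 210.3])), (np.int32(58), array([259.2, 215.2])), (np.int32(14), array([282.2, 177. ]))]
top 821 [(np.int32(414), array([325. , 200.7])), (np.int32(9), array([297.9, 180.3])), (np.int32(9), array([299., 194.]))]
side 590 [(np.int32(218), array([229. , 167.7])), (np.int32(27), array([212.4, 149.8])), (np.int32(8), array([215.4, 160.8]))]
side 777 [(np.int32(215), array([257.7, 215.2])), (np.int32(39), array([241.1, 198.8])), (np.int32(9), array([245.6, 210.2]))]
side 936 [(np.int32(188), array([291.9, 249.5])), (np.int32(54), array([279.6, 235.9])), (np.int32(10), array([266.6, 215.6]))]
0 top [array([0.5094, 0.202 ]), array([0.081 , 0.0987]), np.float64(77.3601)]
0 side [array([0.4987, 0.1996]), array([0.0904, 0.1231]), np.float64(78.0288)]
1 top [array([ 0.4845, -0.0284]), array([0.0809, 0.1202]), np.float64(82.182)]
1 side [array([ 0.4835, -0.0323]), array([0.0896, 0.1247]), np.float64(82.7546)]
2 top [array([ 0.516 , -0.1952]), array([0.12  , 0.0825]), np.float64(2.4111)]
2 side [array([ 0.5149, -0.1978]), array([0.1247, 0.0858]), np.float64(2.3393)]
bar ends [150. 138.] [340. 129.]
low edge as z6 [-0.04912579  0.70952381] -0.277539904195002 0.3010116386993208
low as z38 [-0.04912579  0.69862935] -0.26900962088293623 0.29285122878464753
up edge z38 [-0.04112142  0.74056931] -0.27249883604993136 0.29505865502101203
mean widths [ 0.         11.32984293] [[172, 172, 175, 174, 171, 170, 169, 172, 178, 184, 188, 190, 180, 159, 145, 144, 144, 146, 146, 146, 144, 127, 90, 75, 90, 114, 130, 156, 179, 184, 183, 179, 174], [172, 172, 175, 178, 178, 179, 179, 173, 153, 145, 144, 144, 145, 146, 144, 143, 130, 90, 71, 85, 112, 128, 154, 185, 190, 188, 186, 188, 188, 192, 192, 185, 182]]
```

View pics/big.png

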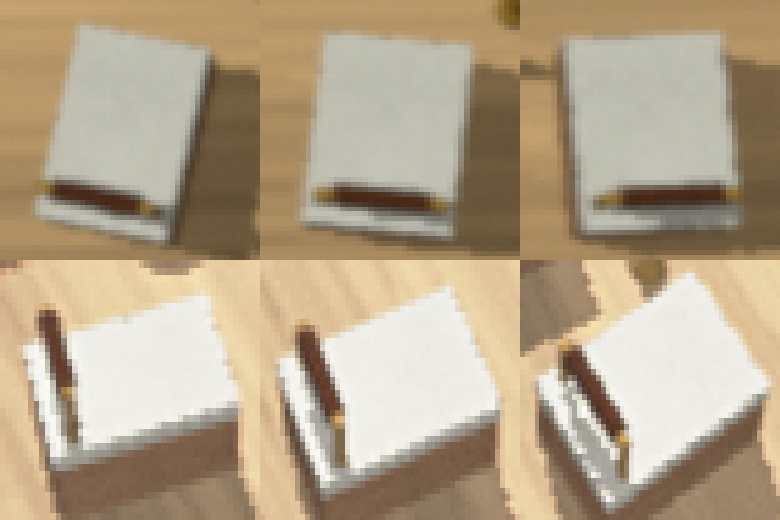

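All six crops are clear. The lids are white, the dark-red sleeves run across the near end, and the brass posts stand on both sides. I'll tighten the handle mask and triangulate.

```bash
cat > m2.py <<'E'
from h import *
win={'top':[(160,172,212,224),(238,175,284,228),(292,165,335,217)],'side':[(203,138,250,175),(230,182,282,222),(265,215,320,258)]}
M={n:camera_model(n) for n in win};H={}
for n in win:
    im=cv2.imread(f'pics/{n}0.png').astype(int);hsv=cv2.cvtColor(im.astype(np.uint8),cv2.COLOR_BGR2HSV)
    for i,(a,b,c,d) in enumerate(win[n]):
        h=hsv[b:d,a:c];r=(h[:,:,1]>125)&(h[:,:,2]<115)&((h[:,:,0]<12)|(h[:,:,0]>170))
        w=(h[:,:,1]<50)&(h[:,:,2]>130)
        hw=np.zeros(w.shape,bool)
        for q in blobs(w,25): hw|=q[0]
        hull=np.zeros(w.shape,np.uint8);ct=np.argwhere(hw)[:,::-1].astype(np.int32)
        cv2.fillConvexPoly(hull,cv2.convexHull(ct),1);hull=cv2.dilate(hull,np.ones((9,9)))
        bl=sorted(blobs(r&(hull>0),8),key=lambda q:-q[1])
        H[n,i]=bl[0][2]+[a,b];print(n,i,[(q[1],(q[2]+[a,b]).round(1)) for q in bl[:3]])
        P=plane(M[n],ct+np.array([a,b]),.056)[:,:2].astype(np.float32)
        print('   lid',[np.round(v,4) for v in cv2.minAreaRect(P)])
        hp=plane(M[n],np.argwhere(bl[0][0])[:,::-1]+[a,b],.084)[:,:2].astype(np.float32)
        print('   sleeve',[np.round(v,4) for v in cv2.minAreaRect(hp)])
for i in range(3): print(i,'handle',tri(M['top'],H['top',i],M['side'],H['side',i]))
E
python3 m2.py
```

```text
top 0 [(np.int32(37), array([178.6, 211.1]))]
   lid [array([0.498 , 0.2036]), array([0.0821, 0.1214]), np.float64(77.942)]
   sleeve [array([0.4549, 0.2143]), array([0.0453, 0.0069]), np.float64(77.7833)]
top 1 [(np.int32(33), array([259.2, 215.1]))]
   lid [array([ 0.4834, -0.0291]), array([0.0824, 0.1218]), np.float64(82.8321)]
   sleeve [array([ 0.4397, -0.0235]), array([0.0417, 0.006 ]), np.float64(89.1208)]
top 2 [(np.int32(31), array([316.3, 203.7]))]
   lid [array([ 0.5151, -0.1947]), array([0.1217, 0.084 ]), np.float64(2.4228)]
   sleeve [array([ 0.4702, -0.1986]), array([0.0424, 0.0061]), np.float64(89.1883)]
side 0 [(np.int32(14), array([212.5, 149.6]))]
   lid [array([0.498 , 0.1988]), array([0.0923, 0.1241]), np.float64(78.0288)]
   sleeve [array([0.4566, 0.2169]), array([0.0413, 0.0044]), np.float64(77.2075)]
side 1 [(np.int32(28), array([241.3, 198.7]))]
   lid [array([ 0.4836, -0.0326]), array([0.0899, 0.1245]), np.float64(83.1638)]
   sleeve [array([ 0.4399, -0.02  ]), array([0.0487, 0.0071]), np.float64(82.7521)]
side 2 [(np.int32(31), array([280.5, 236.7]))]
   lid [array([ 0.5142, -0.1988]), array([0.126 , 0.0877]), np.float64(2.1834)]
   sleeve [array([ 0.4716, -0.1971]), array([0.006 , 0.0484]), np.float64(1.0208)]
0 handle (array([0.45459826, 0.21320462, 0.08941951]), np.float64(0.0005923468489605467))
1 handle (array([ 0.43907047, -0.02378154,  0.08828874]), np.float64(1.8492228842244984e-05))
2 handle (array([ 0.47193444, -0.19731937,  0.08138073]), np.float64(0.0007418836155381444))
```

```bash
cat > p.py <<'E'
import sys;from h import *
from scipy.spatial.transform import Rotation as Ro
def yaw():
    R=Ro.from_rotvec(bot.get_state()['tool_rot']).as_matrix();return np.arctan2(R[1,1],R[0,1]),R[2,2]
if __name__=='__main__':
    x,y,z,psi=map(float,sys.argv[1:]);s=bot.get_state();p=s['position'];w,zz=yaw();t=np.radians(psi)
    d=np.array([x,y,z])-p
    print('t',round(s['clock'],2),'pos',p.round(4),'yaw',np.degrees(w).round(2),zz.round(4),'force',s['force'].round(2),'q6',s['qpos'][5].round(2))
    print('turn',round(-(t-w),3),'shift cm (at target yaw)',(100*np.array([-np.sin(t)*d[0]+np.cos(t)*d[1],np.cos(t)*d[0]+np.sin(t)*d[1],-d[2]])).round(2))
E
python3 p.py .454 .2125 .15 -12.1
python3 - <<'E'
from h import *
m=camera_model('top')
print(plane(m,[(216,166),(285,176)],.02))
E
```

```text
t 0.1 pos [0.183  0.6491 0.255 ] yaw 74.26 -1.0 force [0.25 0.05 0.11] q6 -0.04
turn 1.507 shift cm (at target yaw) [-37.    35.65  10.5 ]
[[ 0.60709128  0.10953497  0.02      ]
 [ 0.57149846 -0.11260494  0.02      ]]
```

Emit:
{"op": "move_arm", "data": {
  "deltas": [
    [[0,0,0],0.125,6],
    [[0,0,0],0.125,6],
    [[0,0,0],0.125,6],
    [[0,0,0],0.125,6],
    [[0,0,0],0.125,6],
    [[0,0,0],0.125,6],
    [[0,0,0],0.125,6],
    [[0,0,0],0.125,6],
    [[0,0,0],0.125,6],
    [[0,0,0],0.125,6],
    [[0,0,0],0.125,6],
    [[0,0,0],0.125,6]
  ]
}}

```text
clock: 1.1
position: [0.183, 0.6493, 0.2555]
tool_rot: [2.442, 1.976, -0.002]
force: [-0.2, 1.1, 0.2]
grip_width: 0.0602
grasp_force: 0.0
```

Emit:
{"op": "move_arm", "data": {
  "deltas": [
    [[-1.4,1.4,0],0.007,5],
    [[-2.7,2.6,0],0,5],
    [[-2.7,2.6,0],0,5],
    [[-2.7,2.6,0],0,5],
    [[-2.7,2.6,0],0,5],
    [[-2.7,2.6,0],0,5],
    [[-2.7,2.6,0],0,5],
    [[-2.7,2.6,0],0,5],
    [[-2.7,2.6,0],0,5],
    [[-2.7,2.6,0],0,5],
    [[-2.7,2.6,0],0,5],
    [[-2.7,2.6,0],0,5]
  ]
}}

```text
clock: 2.1
position: [0.4118, 0.281, 0.256]
tool_rot: [-2.443, -1.975, 0.001]
force: [0.6, -0.2, -0.9]
grip_width: 0.0499
grasp_force: 0.0
```

Emit:
{"op": "move_arm", "data": {
  "deltas": [
    [[-2.7,2.6,1],0,5],
    [[-2.0,1.8,2],0,5],
    [[-1.0,1.0,2],0,5],
    [[-0.2,0.2,2],0,5],
    [[0,0,2],0,5],
    [[0,0,1.5],0,5],
    [[0,0,0],0,5]
  ]
}}

```text
clock: 2.68
position: [0.4509, 0.2118, 0.1471]
tool_rot: [-2.442, -1.973, 0.012]
force: [-0.4, -0.7, -0.5]
grip_width: 0.0499
grasp_force: 0.0
```

```bash
python3 p.py .454 .2125 .15 -12.1; python3 - <<'E'
from h import *
im=read_camera('wrist');cv2.imwrite('pics/w1.png',im[:,:,::-1])
E
```

```text
t 2.68 pos [0.4509 0.2118 0.1471] yaw -12.13 -1.0 force [-0.4  -0.69 -0.49] q6 0.6
turn -0.001 shift cm (at target yaw) [ 0.13  0.28 -0.29]
```

View pics/w1.png

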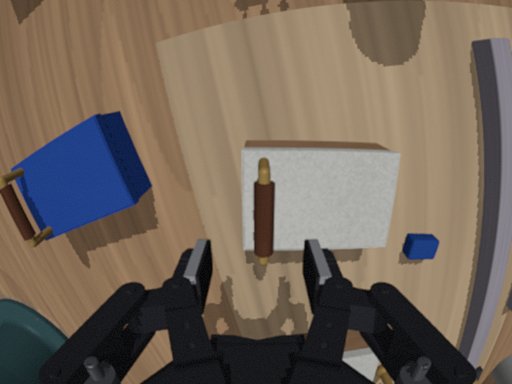

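The wrist view shows the left sleeve from about (263,182) to (263,257), centred near (263,219) and parallel to the jaws. I'll cast that ray to refine the position.

```bash
cat > w.py <<'E'
from p import *
def wray(m,uv):
    d=(np.array(uv,float)-[m['cx'],m['cy']])/[m['fx'],m['fy']];r=np.linalg.norm(d)
    v=np.r_[np.sin(r)*d/max(r,1e-9),np.cos(r)];R=np.array(m['R']);return -R.T@np.array(m['t']),R.T@v
def sleeve(im):
    h=cv2.cvtColor(im,cv2.COLOR_RGB2HSV)
    r=(h[:,:,1]>125)&(h[:,:,2]<115)&((h[:,:,0]<12)|(h[:,:,0]>170));r[:100]=0;r[300:]=0;r[:,:215]=0;r[:,:][:,320:]=0
    return sorted(blobs(r,60),key=lambda q:-q[1])
if __name__=='__main__':
    m=camera_model('wrist');im=read_camera('wrist')
    for k,a,c in sleeve(im)[:2]:
        pts=np.argwhere(k)[:,::-1]
        W=[]
        for q in pts:
            o,d=wray(m,q);W.append((o+d*(.084-o[2])/d[2])[:2])
        b=cv2.minAreaRect(np.array(W,np.float32));print(a,c.round(1),[np.round(v,4) for v in b])
        M=camera_model('top')
E
python3 w.py
```

```text
1208 [262.2 219.2] [array([0.4551, 0.2111]), array([0.054 , 0.0114]), np.float64(77.8493)]
```

Emit:
{"op": "move_arm", "data": {
  "deltas": [
    [[0,0.2,0.5],0,5],
    [[0,0.2,1],0,5],
    [[0,0,1],0,5],
    [[0,0,1],0,5],
    [[0,0,1],0,5],
    [[0,0,0.6],0,5],
    [[0,0,0.3],0,5],
    [[0,0,0],0,5],
    [[0,0,0],0,5]
  ]
}}

```text
clock: 3.53
position: [0.4577, 0.2126, 0.0971]
tool_rot: [-2.443, -1.975, 0.001]
force: [0.2, -0.7, 0.0]
grip_width: 0.05
grasp_force: 0.0
```

```bash
python3 p.py .455 .211 .09 -12.1
```

```text
t 3.53 pos [0.4577 0.2126 0.0971] yaw -12.09 -1.0 force [ 0.22 -0.65  0.02] q6 0.6
turn 0.0 shift cm (at target yaw) [-0.21 -0.23  0.71]
```

Emit:
{"op": "move_arm", "data": {
  "deltas": [
    [[-0.2,-0.2,0.3],0,5],
    [[0,0,0.4],0,5],
    [[0,0,0],0,5],
    [[0,0,0],0,4],
    [[0,0,0],0,3],
    [[0,0,0],0,2.4],
    [[0,0,0],0,2],
    [[0,0,0],0,1.6],
    [[0,0,0],0,1.2],
    [[0,0,0],0,0.8],
    [[0,0,0],0,0.5],
    [[0,0,0],0,0.5]
  ]
}}

```text
clock: 4.53
position: [0.4551, 0.211, 0.0902]
tool_rot: [-2.443, -1.975, 0.001]
force: [-2.5, 1.1, 1.0]
grip_width: 0.0117
grasp_force: 58.4
```

Emit:
{"op": "move_arm", "data": {
  "deltas": [
    [[0,0,0],0,0.5],
    [[0,0,0],0,0.5],
    [[0,0,0],0,0.5]
  ]
}}

```text
clock: 4.78
position: [0.4551, 0.211, 0.0902]
tool_rot: [-2.443, -1.975, 0.001]
force: [-2.8, 0.4, 1.3]
grip_width: 0.012
grasp_force: 58.5
```

Emit:
{"op": "move_arm", "data": {
  "deltas": [
    [[0,0,0],0,0.5]
  ]
}}

```text
clock: 4.87
position: [0.4551, 0.211, 0.0902]
tool_rot: [-2.443, -1.975, 0.001]
force: [-2.9, 1.3, 2.7]
grip_width: 0.0118
grasp_force: 58.5
```

Emit:
{"op": "move_arm", "data": {
  "deltas": [
    [[0,0,0],0,0.5]
  ]
}}

```text
clock: 4.95
position: [0.4551, 0.211, 0.0902]
tool_rot: [-2.443, -1.975, 0.001]
force: [-3.7, 0.7, 1.4]
grip_width: 0.0122
grasp_force: 58.6
```

Emit:
{"op": "move_arm", "data": {
  "deltas": [
    [[0,0.08,-0.1],0,0.5],
    [[0,0.08,-0.1],0,0.5],
    [[0,0.07,-0.1],0,0.5],
    [[0,0.07,-0.1],0,0.5],
    [[0,0.07,-0.1],0,0.5],
    [[0,0.07,-0.1],0,0.5],
    [[0,0.06,-0.1],0,0.5],
    [[0,0.06,-0.1],0,0.5],
    [[0,0,0],0,0.5],
    [[0,0,0],0,0.5],
    [[0,0,0],0,0.5],
    [[0,0,0],0,0.5]
  ]
}}

```text
clock: 5.95
position: [0.4613, 0.2098, 0.0982]
tool_rot: [2.443, 1.975, 0.001]
force: [1.1, -0.0, -7.1]
grip_width: 0.0121
grasp_force: 58.4
```

Emit:
{"op": "move_arm", "data": {
  "deltas": [
    [[0,0,0],0,0.5]
  ]
}}

```text
clock: 6.03
position: [0.4612, 0.2098, 0.0982]
tool_rot: [2.443, 1.975, 0.001]
force: [1.3, -0.6, -5.3]
grip_width: 0.0121
grasp_force: 58.4
```

Emit:
{"op": "move_arm", "data": {
  "deltas": [
    [[0,0,0],0,0.5]
  ]
}}

```text
clock: 6.12
position: [0.4611, 0.2098, 0.0982]
tool_rot: [2.443, 1.975, 0.0]
force: [0.9, -0.1, -5.6]
grip_width: 0.0123
grasp_force: 58.4
```

Emit:
{"op": "move_arm", "data": {
  "deltas": [
    [[0,0,0],0,0.5]
  ]
}}

```text
clock: 6.2
position: [0.461, 0.2098, 0.0983]
tool_rot: [2.443, 1.975, 0.0]
force: [1.7, -0.9, -6.8]
grip_width: 0.0121
grasp_force: 58.4
```

Emit:
{"op": "move_arm", "data": {
  "deltas": [
    [[0,0,0],0,0.5]
  ]
}}

```text
clock: 6.28
position: [0.461, 0.2098, 0.0983]
tool_rot: [2.443, 1.975, 0.0]
force: [0.7, 0.3, -6.6]
grip_width: 0.012
grasp_force: 58.4
```

The left box is heavy: about 5–6 N at the handle. I'll lower it and slide it now.

Emit:
{"op": "move_arm", "data": {
  "deltas": [
    [[0,-0.06,0.1],0,0.5],
    [[0,-0.07,0.1],0,0.5],
    [[0,-0.07,0.1],0,0.5],
    [[0,-0.07,0.1],0,0.5],
    [[0,-0.07,0.1],0,0.5],
    [[0,-0.07,0.1],0,0.5],
    [[0,-0.08,0.1],0,0.5],
    [[0,-0.07,0.1],0,0.5],
    [[0,0,0],0,0.5],
    [[0,0,0],0,0.5]
  ]
}}

```text
clock: 7.12
position: [0.4551, 0.2111, 0.0903]
tool_rot: [-2.443, -1.975, 0.001]
force: [-3.7, 0.8, -0.1]
grip_width: 0.0124
grasp_force: 59.0
```

Emit:
{"op": "move_arm", "data": {
  "deltas": [
    [[0,0.2,0],-0.005,0.5],
    [[0.01,0.4,0],-0.011,0.5],
    [[0.01,0.4,0],-0.011,0.5],
    [[0.01,0.4,0],-0.011,0.5],
    [[0.01,0.4,0],-0.011,0.5],
    [[0.01,0.4,0],-0.011,0.5],
    [[0.01,0.4,0],-0.011,0.5],
    [[0.01,0.4,0],-0.011,0.5],
    [[0.01,0.4,0],-0.011,0.5],
    [[0.01,0.4,0],-0.011,0.5],
    [[0.01,0.4,0],-0.011,0.5],
    [[0,0.4,0],-0.011,0.5]
  ]
}}

```text
clock: 8.12
position: [0.5013, 0.2048, 0.0902]
tool_rot: [-2.313, -2.126, 0.001]
force: [-5.4, -0.2, 1.1]
grip_width: 0.0121
grasp_force: 59.1
```

```bash
python3 p.py .596 .1996 .09 2.6; python3 - <<'E'
from h import *
im=read_camera('top');cv2.imwrite('pics/top1.png',cv2.resize(im[90:240,130:370,::-1],None,fx=3,fy=3))
E
```

```text
t 8.12 pos [0.5013 0.2048 0.0902] yaw -4.81 -1.0 force [-5.36 -0.23  1.1 ] q6 0.43
turn -0.129 shift cm (at target yaw) [-0.95  9.44  0.02]
```

View pics/top1.png

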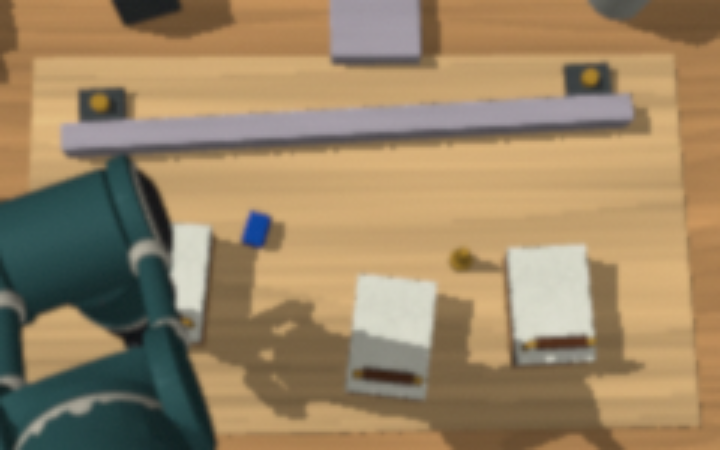

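The box follows the tool: it is sliding and turning, clear of the blue block at about (257,229) in the crop. I'll carry on.

Emit:
{"op": "move_arm", "data": {
  "deltas": [
    [[-0.02,0.4,0],-0.011,0.5],
    [[-0.03,0.4,0],-0.011,0.5],
    [[-0.03,0.4,0],-0.011,0.5],
    [[-0.04,0.4,0],-0.011,0.5],
    [[-0.04,0.4,0],-0.011,0.5],
    [[-0.04,0.4,0],-0.011,0.5],
    [[-0.04,0.4,0],-0.011,0.5],
    [[-0.05,0.4,0],-0.011,0.5],
    [[-0.06,0.4,0],-0.011,0.5],
    [[-0.06,0.4,0],-0.011,0.5],
    [[-0.06,0.4,0],-0.011,0.5],
    [[-0.06,0.4,0],-0.008,0.5]
  ]
}}

```text
clock: 9.17
position: [0.5488, 0.1984, 0.0902]
tool_rot: [-2.171, -2.27, 0.001]
force: [-7.1, -1.2, 1.4]
grip_width: 0.0122
grasp_force: 59.3
```

Emit:
{"op": "move_arm", "data": {
  "deltas": [
    [[-0.02,0.4,0],0,0.5],
    [[-0.02,0.4,0],0,0.5],
    [[-0.02,0.4,0],0,0.5],
    [[-0.02,0.4,0],0,0.5],
    [[-0.02,0.4,0],0,0.5],
    [[-0.02,0.4,0],0,0.5],
    [[-0.02,0.4,0],0,0.5],
    [[-0.02,0.4,0],0,0.5],
    [[-0.02,0.3,0],0,0.5]
  ]
}}

```text
clock: 9.92
position: [0.5841, 0.1982, 0.0903]
tool_rot: [-2.171, -2.27, 0.001]
force: [-5.6, 0.8, 1.3]
grip_width: 0.0119
grasp_force: 59.3
```

```bash
python3 p.py .596 .1996 .09 2.6; python3 - <<'E'
from h import *
im=read_camera('wrist');cv2.imwrite('pics/w2.png',im[:,:,::-1])
E
```

```text
t 9.92 pos [0.5841 0.1982 0.0903] yaw 2.55 -1.0 force [-5.65  0.77  1.28] q6 0.24
turn -0.001 shift cm (at target yaw) [0.08 1.19 0.03]
```

View pics/w2.png

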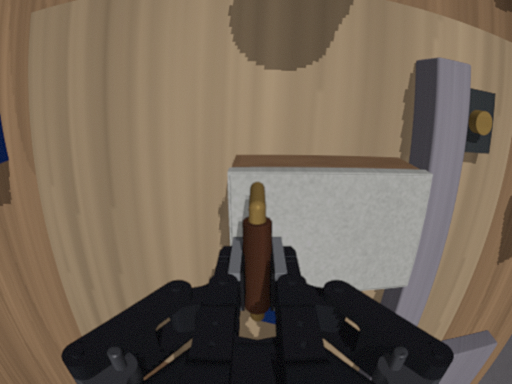

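The box (lid from (230,170) to (430,290)) is square with the tool. Its far end is nearly at the bar face (about (425,175) to (410,290)) and close to parallel with it. Now I'll creep in.

Emit:
{"op": "move_arm", "data": {
  "deltas": [
    [[0,0.1,0],0,0.5],
    [[0,0.1,0],0,0.5],
    [[0,0.1,0],0,0.5],
    [[0,0.1,0],0,0.5],
    [[0,0.1,0],0,0.5],
    [[0,0.1,0],0,0.5],
    [[0,0.1,0],0,0.5],
    [[0,0.1,0],0,0.5]
  ]
}}

```text
clock: 10.63
position: [0.5914, 0.1985, 0.0903]
tool_rot: [-2.171, -2.27, 0.002]
force: [-6.2, -0.5, 2.5]
grip_width: 0.0124
grasp_force: 59.4
```

Emit:
{"op": "move_arm", "data": {
  "deltas": [
    [[0,0.05,0],0,0.5],
    [[0,0.05,0],0,0.5]
  ]
}}

```text
clock: 10.8
position: [0.5924, 0.1985, 0.0903]
tool_rot: [-2.171, -2.27, 0.002]
force: [-6.7, 0.2, 1.9]
grip_width: 0.012
grasp_force: 59.4
```

Emit:
{"op": "move_arm", "data": {
  "deltas": [
    [[0,0.05,0],0,0.5],
    [[0,0.05,0],0,0.5]
  ]
}}

```text
clock: 10.97
position: [0.5933, 0.1986, 0.0902]
tool_rot: [-2.171, -2.27, 0.002]
force: [-8.5, 0.2, 2.3]
grip_width: 0.012
grasp_force: 59.5
```

```bash
python3 p.py .596 .1996 .09 2.6
```

```text
t 10.97 pos [0.5933 0.1986 0.0902] yaw 2.54 -1.0 force [-8.47  0.2   2.27] q6 0.24
turn -0.001 shift cm (at target yaw) [0.09 0.27 0.02]
```

Emit:
{"op": "move_arm", "data": {
  "deltas": [
    [[0,0.05,0],0,0.5]
  ]
}}

```text
clock: 11.05
position: [0.5933, 0.1986, 0.0902]
tool_rot: [-2.171, -2.269, 0.003]
force: [-8.6, -0.8, 4.5]
grip_width: 0.0118
grasp_force: 59.6
```

Emit:
{"op": "move_arm", "data": {
  "deltas": [
    [[0,0.03,0],0,0.5]
  ]
}}

```text
clock: 11.13
position: [0.5934, 0.1986, 0.0903]
tool_rot: [-2.17, -2.269, 0.004]
force: [-9.9, -0.3, 4.1]
grip_width: 0.0118
grasp_force: 59.7
```

Emit:
{"op": "move_arm", "data": {
  "deltas": [
    [[0,0.03,0],0,0.5]
  ]
}}

```text
clock: 11.22
position: [0.5934, 0.1986, 0.0903]
tool_rot: [-2.17, -2.268, 0.005]
force: [-9.9, 0.1, 5.5]
grip_width: 0.0122
grasp_force: 59.8
```

Contact: the position has stalled and the force is rising gently. I'll ease the push, release and rise.

Emit:
{"op": "move_arm", "data": {
  "deltas": [
    [[0,-0.08,0],0,0.5],
    [[0,0,0],0,0.5],
    [[0,0,0],0,1.6],
    [[0,0,0],0,2.2],
    [[0,0,0],0,3],
    [[0,0,0],0,4],
    [[0,0,0],0,5],
    [[0,0,-0.5],0,5],
    [[0,0,-1.5],0,5],
    [[0,0,-2.5],0,5],
    [[0,0,-2.5],0,5],
    [[0,0,0],0,5]
  ]
}}

```text
clock: 12.22
position: [0.5982, 0.1998, 0.167]
tool_rot: [2.168, 2.266, 0.014]
force: [1.7, 1.0, 0.1]
grip_width: 0.0499
grasp_force: 0.0
```

```bash
python3 w.py; python3 p.py .439 -.0236 .15 -7.2
```

```text
1001 [248.8 210. ] [array([0.5932, 0.1986]), array([0.0117, 0.0543]), np.float64(2.5447)]
t 12.27 pos [0.5972 0.1995 0.1648] yaw 2.52 -1.0 force [0.6  0.34 0.92] q6 0.24
turn 0.17 shift cm (at target yaw) [-24.12 -12.9    1.48]
```

Emit:
{"op": "move_arm", "data": {
  "deltas": [
    [[0,0,0],0.085,5],
    [[0,0,0],0.085,5],
    [[-1.2,-0.6,0],0,5],
    [[-2.9,-1.55,0],0,5],
    [[-2.9,-1.55,0],0,5],
    [[-2.9,-1.55,0],0,5],
    [[-2.9,-1.55,0],0,5],
    [[-2.9,-1.55,0],0,5],
    [[-2.9,-1.55,0],0,5],
    [[-2.9,-1.55,0],0,5],
    [[-2.2,-1.2,0.7],0,5],
    [[-0.4,-0.2,0.7],0,5]
  ]
}}

```text
clock: 13.27
position: [0.433, -0.0268, 0.1453]
tool_rot: [-2.356, -2.077, 0.004]
force: [1.3, -0.0, 0.0]
grip_width: 0.0497
grasp_force: 0.0
```

Emit:
{"op": "move_arm", "data": {
  "deltas": [
    [[0,0,0],0,5],
    [[0,0,0],0,5],
    [[0,0,0],0,5]
  ]
}}

```text
clock: 13.52
position: [0.437, -0.0238, 0.1464]
tool_rot: [2.356, 2.078, 0.001]
force: [-0.1, 0.4, 0.3]
grip_width: 0.05
grasp_force: 0.0
```

```bash
python3 w.py; python3 p.py .439 -.0236 .09 -7.2
```

```text
1232 [261.4 221.7] [array([ 0.4399, -0.0253]), array([0.0543, 0.0116]), np.float64(82.5599)]
t 13.57 pos [ 0.4372 -0.0237  0.1466] yaw -7.14 -1.0 force [-0.52 -0.15  0.53] q6 0.01
turn 0.001 shift cm (at target yaw) [0.03 0.17 5.66]
```

Emit:
{"op": "move_arm", "data": {
  "deltas": [
    [[-0.13,0.28,0.5],0.005,5],
    [[0,0,1],0,5],
    [[0,0,1],0,5],
    [[0,0,1],0,5],
    [[0,0,1],0,5],
    [[0,0,0.6],0,5],
    [[0,0,0.5],0,5],
    [[0,0,0],0,5],
    [[0,0,0],0,5],
    [[0,0,0],0,5]
  ]
}}

```text
clock: 14.4
position: [0.4395, -0.026, 0.0906]
tool_rot: [2.362, 2.071, 0.001]
force: [-0.1, 0.3, 0.0]
grip_width: 0.05
grasp_force: 0.0
```

```bash
python3 p.py .4399 -.0253 .09 -7.4
```

```text
t 14.4 pos [ 0.4395 -0.026   0.0906] yaw -7.51 -1.0 force [-0.13  0.34  0.05] q6 0.02
turn -0.002 shift cm (at target yaw) [0.07 0.03 0.06]
```

Emit:
{"op": "move_arm", "data": {
  "deltas": [
    [[0.05,0.04,0.05],0,4],
    [[0,0,0],0,3],
    [[0,0,0],0,2.4],
    [[0,0,0],0,2],
    [[0,0,0],0,1.6],
    [[0,0,0],0,1.2],
    [[0,0,0],0,0.8],
    [[0,0,0],0,0.5],
    [[0,0,0],0,0.5],
    [[0,0,0],0,0.5],
    [[0,0,0],0,0.5],
    [[0,0,0],0,0.5]
  ]
}}

```text
clock: 15.4
position: [0.4397, -0.0255, 0.0901]
tool_rot: [2.362, 2.071, 0.0]
force: [-1.8, -0.9, 6.0]
grip_width: 0.0122
grasp_force: 58.7
```

Emit:
{"op": "move_arm", "data": {
  "deltas": [
    [[0,0.08,-0.1],0,0.5],
    [[0,0.08,-0.1],0,0.5],
    [[0,0.07,-0.1],0,0.5],
    [[0,0.07,-0.1],0,0.5],
    [[0,0.07,-0.1],0,0.5],
    [[0,0.07,-0.1],0,0.5],
    [[0,0.06,-0.1],0,0.5],
    [[0,0.06,-0.1],0,0.5],
    [[0,0,0],0,0.5],
    [[0,0,0],0,0.5],
    [[0,0,0],0,0.5],
    [[0,0,0],0,0.5]
  ]
}}

```text
clock: 16.4
position: [0.445, -0.0262, 0.0977]
tool_rot: [-2.362, -2.071, 0.0]
force: [0.8, -0.7, -2.2]
grip_width: 0.0119
grasp_force: 58.4
```

Emit:
{"op": "move_arm", "data": {
  "deltas": [
    [[0,0,0],0,0.5]
  ]
}}

```text
clock: 16.48
position: [0.445, -0.0262, 0.0977]
tool_rot: [-2.362, -2.071, 0.0]
force: [-0.2, -0.2, -2.9]
grip_width: 0.0123
grasp_force: 58.4
```

Emit:
{"op": "move_arm", "data": {
  "deltas": [
    [[0,0,0],0,0.5]
  ]
}}

```text
clock: 16.57
position: [0.445, -0.0262, 0.0977]
tool_rot: [-2.362, -2.071, 0.0]
force: [0.6, -0.1, -3.6]
grip_width: 0.0123
grasp_force: 58.4
```

Emit:
{"op": "move_arm", "data": {
  "deltas": [
    [[0,0,0],0,0.5]
  ]
}}

```text
clock: 16.65
position: [0.445, -0.0262, 0.0977]
tool_rot: [-2.362, -2.071, 0.0]
force: [1.5, 0.3, -2.6]
grip_width: 0.0122
grasp_force: 58.4
```

Emit:
{"op": "move_arm", "data": {
  "deltas": [
    [[0,0,0],0,0.5]
  ]
}}

```text
clock: 16.73
position: [0.4451, -0.0262, 0.0977]
tool_rot: [-2.362, -2.071, 0.0]
force: [0.9, -0.7, -2.3]
grip_width: 0.0117
grasp_force: 58.4
```

The middle box is light: about 2.7 N raw, or 2.2 N once I correct for the horizontal drag. I'll lower and release it.

Emit:
{"op": "move_arm", "data": {
  "deltas": [
    [[0,-0.06,0.1],0,0.5],
    [[0,-0.07,0.1],0,0.5],
    [[0,-0.07,0.1],0,0.5],
    [[0,-0.07,0.1],0,0.5],
    [[0,-0.07,0.1],0,0.5],
    [[0,-0.07,0.1],0,0.5],
    [[0,-0.08,0.1],0,0.5],
    [[0,-0.07,0.1],0,0.5],
    [[0,0,0],0,0.5],
    [[0,0,0],0,0.5]
  ]
}}

```text
clock: 17.57
position: [0.4397, -0.0255, 0.0901]
tool_rot: [2.362, 2.071, 0.0]
force: [-2.4, 1.3, 4.0]
grip_width: 0.0125
grasp_force: 59.0
```

Emit:
{"op": "move_arm", "data": {
  "deltas": [
    [[0,0,0],0,1.6],
    [[0,0,0],0,2.2],
    [[0,0,0],0,3],
    [[0,0,0],0,4],
    [[0,0,0],0,5],
    [[0,0,-0.5],0,5],
    [[0,0,-1.5],0,5],
    [[0,0,-2.5],0,5],
    [[0,0,-1.5],0,5],
    [[0,0,0],0,5],
    [[0,0,0],0,5]
  ]
}}

```text
clock: 18.48
position: [0.4405, -0.0256, 0.1509]
tool_rot: [2.36, 2.07, 0.003]
force: [-0.7, -0.1, -0.7]
grip_width: 0.0499
grasp_force: 0.0
```

```bash
python3 w.py; python3 p.py .4705 -.1968 .147 2.3
```

```text
1159 [255.1 217.4] [array([ 0.4394, -0.0252]), array([0.0541, 0.0114]), np.float64(82.4945)]
t 18.53 pos [ 0.4395 -0.0254  0.1497] yaw -7.5 -1.0 force [0.09 0.37 0.5 ] q6 0.02
turn -0.171 shift cm (at target yaw) [-17.25   2.41   0.27]
```

Emit:
{"op": "move_arm", "data": {
  "deltas": [
    [[0,0,0],-0.085,5],
    [[0,0,0],-0.086,5],
    [[-1.0,0.1,0],0,5],
    [[-2.5,0.35,0],0,5],
    [[-2.5,0.35,0],0,5],
    [[-2.5,0.35,0],0,5],
    [[-2.5,0.35,0],0,5],
    [[-2.5,0.35,0],0,5],
    [[-2.5,0.35,0],0,5],
    [[-1.25,0.2,0.3],0,5],
    [[0,0,0],0,5],
    [[0,0,0],0,5]
  ]
}}

```text
clock: 19.53
position: [0.4695, -0.197, 0.1455]
tool_rot: [-2.178, -2.26, 0.001]
force: [-0.7, -0.1, 0.6]
grip_width: 0.0501
grasp_force: 0.0
```

Emit:
{"op": "move_arm", "data": {
  "deltas": [
    [[0,0,0],0,5]
  ]
}}

```text
clock: 19.62
position: [0.4695, -0.1961, 0.1458]
tool_rot: [-2.176, -2.263, 0.001]
force: [-0.7, -0.3, -0.2]
grip_width: 0.0498
grasp_force: 0.0
```

```bash
python3 w.py; python3 p.py .4705 -.1968 .09 2.3
```

```text
1222 [259.4 225.8] [array([ 0.4713, -0.1998]), array([0.0115, 0.0548]), np.float64(1.8032)]
t 19.67 pos [ 0.4698 -0.1958  0.1461] yaw 2.29 -1.0 force [-0.47 -0.36 -0.4 ] q6 -0.48
turn -0.0 shift cm (at target yaw) [-0.1   0.07  5.61]
```

Emit:
{"op": "move_arm", "data": {
  "deltas": [
    [[-0.35,0.13,0.5],0.004,5],
    [[0,0,1],0,5],
    [[0,0,1],0,5],
    [[0,0,1],0,5],
    [[0,0,1],0,5],
    [[0,0,0.6],0,5],
    [[0,0,0.5],0,5],
    [[0,0,0],0,5],
    [[0,0,0],0,5],
    [[0,0,0],0,5]
  ]
}}

```text
clock: 20.5
position: [0.4723, -0.2005, 0.0911]
tool_rot: [2.181, 2.26, 0.0]
force: [-0.1, -0.2, -0.8]
grip_width: 0.0501
grasp_force: 0.0
```

```bash
python3 p.py .4713 -.1995 .09 2.1
```

```text
t 20.5 pos [ 0.4723 -0.2005  0.0911] yaw 2.06 -1.0 force [-0.06 -0.17 -0.84] q6 -0.49
turn -0.001 shift cm (at target yaw) [ 0.11 -0.09  0.11]
```

Emit:
{"op": "move_arm", "data": {
  "deltas": [
    [[0.1,-0.09,0.1],0,4],
    [[0,0,0],0,3],
    [[0,0,0],0,2.4],
    [[0,0,0],0,2],
    [[0,0,0],0,1.6],
    [[0,0,0],0,1.2],
    [[0,0,0],0,0.8],
    [[0,0,0],0,0.5],
    [[0,0,0],0,0.5],
    [[0,0,0],0,0.5],
    [[0,0,0],0,0.5],
    [[0,0,0],0,0.5]
  ]
}}

```text
clock: 21.5
position: [0.4711, -0.1994, 0.0901]
tool_rot: [2.181, 2.261, 0.0]
force: [-1.5, 1.3, 5.0]
grip_width: 0.0118
grasp_force: 58.7
```

Emit:
{"op": "move_arm", "data": {
  "deltas": [
    [[0,0.08,-0.1],0,0.5],
    [[0,0.08,-0.1],0,0.5],
    [[0,0.07,-0.1],0,0.5],
    [[0,0.07,-0.1],0,0.5],
    [[0,0.07,-0.1],0,0.5],
    [[0,0.07,-0.1],0,0.5],
    [[0,0.06,-0.1],0,0.5],
    [[0,0.06,-0.1],0,0.5],
    [[0,0,0],0,0.5],
    [[0,0,0],0,0.5],
    [[0,0,0],0,0.5],
    [[0,0,0],0,0.5]
  ]
}}

```text
clock: 22.5
position: [0.4765, -0.199, 0.0977]
tool_rot: [-2.181, -2.261, -0.0]
force: [1.4, -0.9, -6.5]
grip_width: 0.0121
grasp_force: 58.4
```

Emit:
{"op": "move_arm", "data": {
  "deltas": [
    [[0,0,0],0,0.5]
  ]
}}

```text
clock: 22.58
position: [0.4765, -0.1991, 0.0977]
tool_rot: [-2.181, -2.261, -0.0]
force: [1.8, 0.0, -5.3]
grip_width: 0.0122
grasp_force: 58.4
```

Emit:
{"op": "move_arm", "data": {
  "deltas": [
    [[0,0,0],0,0.5]
  ]
}}

```text
clock: 22.67
position: [0.4765, -0.1991, 0.0977]
tool_rot: [-2.181, -2.261, -0.0]
force: [1.4, -0.3, -6.9]
grip_width: 0.0121
grasp_force: 58.4
```

Emit:
{"op": "move_arm", "data": {
  "deltas": [
    [[0,0,0],0,0.5]
  ]
}}

```text
clock: 22.75
position: [0.4765, -0.1991, 0.0977]
tool_rot: [-2.181, -2.261, 0.0]
force: [0.7, 0.6, -6.0]
grip_width: 0.0119
grasp_force: 58.4
```

Emit:
{"op": "move_arm", "data": {
  "deltas": [
    [[0,0,0],0,0.5]
  ]
}}

```text
clock: 22.83
position: [0.4765, -0.1991, 0.0978]
tool_rot: [-2.181, -2.261, -0.0]
force: [0.2, -0.6, -5.6]
grip_width: 0.0121
grasp_force: 58.4
```

The right box is heavy too, about 6 N like the left. I'll lower it and slide.

Emit:
{"op": "move_arm", "data": {
  "deltas": [
    [[0,-0.06,0.1],0,0.5],
    [[0,-0.07,0.1],0,0.5],
    [[0,-0.07,0.1],0,0.5],
    [[0,-0.07,0.1],0,0.5],
    [[0,-0.07,0.1],0,0.5],
    [[0,-0.07,0.1],0,0.5],
    [[0,-0.08,0.1],0,0.5],
    [[0,-0.07,0.1],0,0.5],
    [[0,0,0],0,0.5],
    [[0,0,0],0,0.5]
  ]
}}

```text
clock: 23.67
position: [0.4705, -0.1993, 0.0901]
tool_rot: [-2.181, -2.261, 0.001]
force: [-5.6, 1.3, 1.6]
grip_width: 0.0123
grasp_force: 59.3
```

Emit:
{"op": "move_arm", "data": {
  "deltas": [
    [[0,0.2,0],0,0.5],
    [[-0.02,0.4,0],-0.001,0.5],
    [[-0.02,0.4,0],-0.001,0.5],
    [[-0.02,0.4,0],-0.001,0.5],
    [[-0.02,0.4,0],-0.001,0.5],
    [[-0.02,0.4,0],-0.001,0.5],
    [[-0.02,0.4,0],-0.001,0.5],
    [[-0.02,0.4,0],-0.001,0.5],
    [[-0.02,0.4,0],-0.001,0.5],
    [[-0.02,0.4,0],-0.001,0.5],
    [[-0.02,0.4,0],0,0.5],
    [[-0.02,0.4,0],0,0.5]
  ]
}}

```text
clock: 24.67
position: [0.5161, -0.1997, 0.0902]
tool_rot: [-2.169, -2.27, 0.002]
force: [-7.3, -0.5, 3.6]
grip_width: 0.0119
grasp_force: 59.5
```

Emit:
{"op": "move_arm", "data": {
  "deltas": [
    [[-0.02,0.4,0],0,0.5],
    [[-0.02,0.4,0],0,0.5],
    [[-0.02,0.4,0],0,0.5],
    [[-0.02,0.4,0],0,0.5],
    [[-0.02,0.4,0],0,0.5],
    [[-0.02,0.4,0],0,0.5],
    [[-0.02,0.4,0],0,0.5],
    [[-0.02,0.4,0],0,0.5],
    [[-0.02,0.4,0],0,0.5],
    [[-0.02,0.4,0],0,0.5],
    [[-0.02,0.4,0],0,0.5],
    [[-0.02,0.4,0],0,0.5]
  ]
}}

```text
clock: 25.67
position: [0.5641, -0.1999, 0.0902]
tool_rot: [-2.169, -2.27, 0.002]
force: [-7.3, 0.7, 2.8]
grip_width: 0.0122
grasp_force: 59.5
```

Emit:
{"op": "move_arm", "data": {
  "deltas": [
    [[-0.02,0.4,0],0,0.5],
    [[-0.02,0.4,0],0,0.5],
    [[-0.02,0.4,0],0,0.5],
    [[-0.02,0.4,0],0,0.5],
    [[-0.02,0.4,0],0,0.5],
    [[-0.01,0.2,0],0,0.5],
    [[0,0.1,0],0,0.5],
    [[0,0.1,0],0,0.5]
  ]
}}

```text
clock: 26.33
position: [0.5881, -0.2, 0.0901]
tool_rot: [-2.169, -2.27, 0.003]
force: [-7.0, 0.6, 3.4]
grip_width: 0.0123
grasp_force: 59.5
```

```bash
python3 p.py .611 -.199 .09 2.6; python3 - <<'E'
from h import *
im=read_camera('top');cv2.imwrite('pics/top2.png',cv2.resize(im[90:240,130:370,::-1],None,fx=3,fy=3))
E
```

```text
t 26.33 pos [ 0.5881 -0.2     0.0901] yaw 2.6 -1.0 force [-6.98  0.55  3.39] q6 -0.41
turn -0.0 shift cm (at target yaw) [-0.    2.29  0.01]
```

View pics/top2.png

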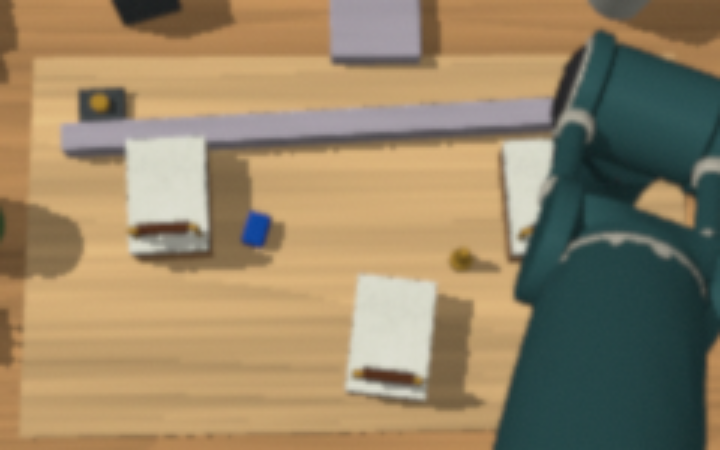

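The left box stands flush at the bar (lid top edge from (127,140) to (207,137)). The middle box is unmoved and the bystanders are untouched. The right box is about 2 cm short, so I'll creep in.

Emit:
{"op": "move_arm", "data": {
  "deltas": [
    [[0,0.15,0],0,0.5],
    [[0,0.15,0],0,0.5],
    [[0,0.15,0],0,0.5],
    [[0,0.15,0],0,0.5],
    [[0,0.15,0],0,0.5],
    [[0,0.15,0],0,0.5],
    [[0,0.15,0],0,0.5],
    [[0,0.15,0],0,0.5],
    [[0,0.1,0],0,0.5],
    [[0,0.1,0],0,0.5],
    [[0,0.1,0],0,0.5],
    [[0,0.05,0],0,0.5]
  ]
}}

```text
clock: 27.38
position: [0.6037, -0.1994, 0.0902]
tool_rot: [-2.17, -2.27, 0.002]
force: [-7.9, -0.7, 2.4]
grip_width: 0.0119
grasp_force: 59.5
```

Emit:
{"op": "move_arm", "data": {
  "deltas": [
    [[0,0.05,0],0,0.5],
    [[0,0.05,0],0,0.5],
    [[0,0.05,0],0,0.5]
  ]
}}

```text
clock: 27.63
position: [0.605, -0.1993, 0.0902]
tool_rot: [-2.17, -2.27, 0.002]
force: [-6.9, -0.4, 2.1]
grip_width: 0.012
grasp_force: 59.5
```

Emit:
{"op": "move_arm", "data": {
  "deltas": [
    [[0,0.05,0],0,0.5],
    [[0,0.05,0],0,0.5],
    [[0,0.05,0],0,0.5]
  ]
}}

```text
clock: 27.88
position: [0.6065, -0.1993, 0.0902]
tool_rot: [-2.17, -2.27, 0.002]
force: [-6.8, -0.5, 2.0]
grip_width: 0.0126
grasp_force: 59.5
```

Emit:
{"op": "move_arm", "data": {
  "deltas": [
    [[0,0.05,0],0,0.5],
    [[0,0.05,0],0,0.5]
  ]
}}

```text
clock: 28.05
position: [0.6075, -0.1992, 0.0902]
tool_rot: [-2.17, -2.27, 0.002]
force: [-7.3, -0.4, 2.3]
grip_width: 0.0121
grasp_force: 59.5
```

Emit:
{"op": "move_arm", "data": {
  "deltas": [
    [[0,0.05,0],0,0.5],
    [[0,0.05,0],0,0.5],
    [[0,0.05,0],0,0.5]
  ]
}}

```text
clock: 28.3
position: [0.609, -0.1992, 0.0902]
tool_rot: [-2.17, -2.27, 0.002]
force: [-6.6, -1.1, 2.2]
grip_width: 0.0123
grasp_force: 59.5
```

Emit:
{"op": "move_arm", "data": {
  "deltas": [
    [[0,0.05,0],0,0.5],
    [[0,0.05,0],0,0.5]
  ]
}}

```text
clock: 28.47
position: [0.61, -0.1991, 0.0901]
tool_rot: [-2.17, -2.27, 0.002]
force: [-7.9, 0.1, 2.5]
grip_width: 0.0123
grasp_force: 59.5
```

Emit:
{"op": "move_arm", "data": {
  "deltas": [
    [[0,0.05,0],0,0.5],
    [[0,0.05,0],0,0.5]
  ]
}}

```text
clock: 28.63
position: [0.611, -0.1991, 0.0902]
tool_rot: [-2.17, -2.27, 0.002]
force: [-6.2, -0.3, 2.5]
grip_width: 0.0117
grasp_force: 59.5
```

Emit:
{"op": "move_arm", "data": {
  "deltas": [
    [[0,0.05,0],0,0.5],
    [[0,0.05,0],0,0.5]
  ]
}}

```text
clock: 28.8
position: [0.612, -0.199, 0.0902]
tool_rot: [-2.17, -2.27, 0.002]
force: [-6.9, -1.8, 3.9]
grip_width: 0.0122
grasp_force: 59.5
```

Emit:
{"op": "move_arm", "data": {
  "deltas": [
    [[0,0.05,0],0,0.5],
    [[0,0.05,0],0,0.5]
  ]
}}

```text
clock: 28.97
position: [0.6126, -0.199, 0.0902]
tool_rot: [-2.169, -2.269, 0.004]
force: [-9.5, -0.4, 5.1]
grip_width: 0.0118
grasp_force: 59.7
```

Emit:
{"op": "move_arm", "data": {
  "deltas": [
    [[0,0.05,0],0,0.5]
  ]
}}

```text
clock: 29.05
position: [0.6126, -0.199, 0.0901]
tool_rot: [-2.168, -2.269, 0.005]
force: [-11.8, -1.5, 5.8]
grip_width: 0.012
grasp_force: 59.8
```

Emit:
{"op": "move_arm", "data": {
  "deltas": [
    [[0,0.03,0],0,0.5]
  ]
}}

```text
clock: 29.13
position: [0.6126, -0.199, 0.0901]
tool_rot: [-2.168, -2.268, 0.005]
force: [-11.7, -0.5, 5.9]
grip_width: 0.0117
grasp_force: 59.9
```

Contact. The two handle positions give a bar skew of 0.048 rad, against the 0.045 I used for the boxes. Release and rise.

Emit:
{"op": "move_arm", "data": {
  "deltas": [
    [[0,-0.1,0],0,0.5],
    [[0,0,0],0,0.5],
    [[0,0,0],0,1.6],
    [[0,0,0],0,2.2],
    [[0,0,0],0,3],
    [[0,0,0],0,4],
    [[0,0,0],0,5],
    [[0,0,-0.5],0,5],
    [[0,0,-1.5],0,5],
    [[0,0,-2.5],0,5],
    [[0,0,-2.5],0,5],
    [[0,0,0],0,5]
  ]
}}

```text
clock: 30.13
position: [0.6177, -0.2001, 0.1666]
tool_rot: [2.164, 2.264, 0.007]
force: [1.7, 0.5, 1.3]
grip_width: 0.0496
grasp_force: 0.0
```

Emit:
{"op": "move_arm", "data": {
  "deltas": [
    [[0,0,0],0,5],
    [[0,0,0],0,5]
  ]
}}

```text
clock: 30.3
position: [0.6138, -0.1987, 0.1599]
tool_rot: [2.171, 2.271, 0.0]
force: [-0.8, 0.0, -0.3]
grip_width: 0.05
grasp_force: 0.0
```

```bash
python3 w.py; python3 - <<'E'
from h import *
im=read_camera('wrist');cv2.imwrite('pics/w3.png',im[:,:,::-1])
im=read_camera('side');cv2.imwrite('pics/side3.png',im[:,:,::-1])
E
```

```text
1094 [254.9 212.9] [array([ 0.6123, -0.199 ]), array([0.0119, 0.0536]), np.float64(2.7014)]
```

View pics/w3.png

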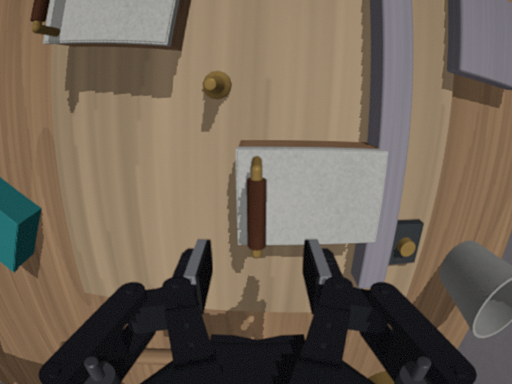

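View pics/side3.png

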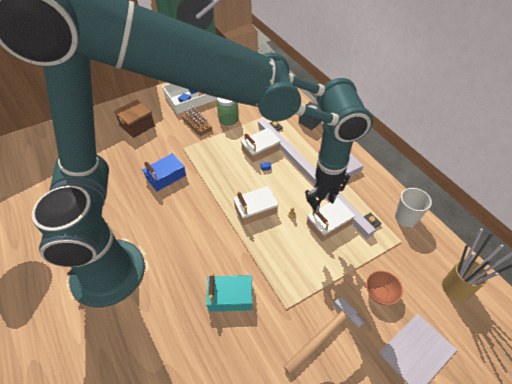

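The wrist view shows the right box flush at the bar face (lid edge near column 383), released, with the ring stand upright at (215,85). The side view shows both heavy boxes at the bar, the middle one in place at (256,204), and nothing else disturbed.

```bash
python3 -c "
from station import bot
print(bot.hand_in())"
```

```text
the job is handed in; nothing more can be done
None
```

I weighed all three boxes: the left and right ones were heavy and now stand flush against the stop bar, the light middle box is still in its place, everything is released, and the job is handed in; no verdict was shown.

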